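# Close a hinged clamshell tube carrier

## Robot

A 6-joint arm with a two-finger parallel gripper is mounted at the origin on a cart in front of the work surface, level with it; the furniture and walls round the work are solid. World frame = base frame: x ahead of the robot, y to its left, z up, the work surface at z = 0. Lengths are in mm, angles in rad, forces in N, time in s.
With the tool pointing down it reaches from about 300 to 1000 mm from the base axis. Payload 5.1 kg.
Tool frame: the origin (TCP) lies at the centre of the arm's flange, where the gripper is bolted on; the fingertips stand 190 mm ahead of it and the grasp point (between the pads) lies 171 mm ahead of it; z points along the fingers, y is the line along which they close (so a half turn about z gives the same grasp; the last joint's range is limited). The gripper opens to 95 mm and grips with 3 to 60 N. Pads are 20 mm wide; open, the fingers measure 119 mm over their backs; the gripper's body (75 mm by 180 mm) begins 59 mm behind the grasp point.
Start: joints at [-1.425, 0.124, 1.65, -0, 1.367, -0.083], TCP at [147.394, -633.057, 404.756] pointing down, gripper open.
Joint ranges: [-2.61, 2.61], [-1.02, 2.33], [0.03, 2.71], [-1.35, 4.49], [0.32, 2.68], [-2.91, 2.91]. Speed limits (rad/s): [2.57, 2.57, 3.14, 3.14, 3.14, 3.14].

## Interface

Orientations are given as a rotation vector (axis times angle).
In Python, from bench import * gives the robot as it stands.
- The arm moves only by the tool drive_tool, never from a script. Its argument "series" is text: rows parted by semicolons, each of 6 numbers parted by spaces: the shift along the tool's x, y, z in m, then the turn, a rotation vector about the tool's x, y, z in degrees. In form: dx dy dz wx wy wz; .... A call has 1 to 5 rows; each row shifts and turns the commanded pose from where the row before left it, along the tool's axes as they then stand; what a row does not reach is not made up. A row lasts 1/8 s, in which the tool goes at most 62.5 mm and 10.7 degrees, less where a joint would pass 70% of its speed; a pose out of reach is approached as far as the arm can. A call with a gripper value outside its range is refused whole. "grip" is the finger opening in m, from 0 to 0.0951, set as the call begins (left out, the last holds). The fingers move at their own pace and stop on an object; "force" is the grip in N (left out, the last holds). Time passes only in rows, so rows that do not move let the fingers close. It gives the time, the measured TCP pose, the force and the opening at its end, in the units of the state.
- get_state(): the state, without advancing time (a new reading comes with each control period).
- read_camera(name): name is "scene" or "top" or "wrist"; returns the picture (400x640x3 uint8, blue, green, red); there is no depth.
- calibration(name): a dict with "K" (3x3 intrinsics, pixels), "k1" (the pictures are not rectified: a ray, as slopes to the right and down, at radius r is drawn at 1 + k1 r^2 times it, then the intrinsics apply), "T" (4x4, takes a point from camera to world coordinates); the wrist camera has in their place "hand_eye" (4x4, takes a point from camera to tool coordinates, whose origin is the TCP and whose axes are the flange's). Camera axes: x right, y down, z forward; pixel columns grow to the right and rows downward; lengths in mm; the calibration is good to about 2 mm. A picture is of the moment at which its call begins: read the wrist's pose just before it. calibration takes no time and is no camera call.
- sign_off(): hands the job in, once; it reports no verdict.
The state is a dict: "time_s": time; "joints": joint angles; "qvel": joint speeds; "tau": joint torques, N m; "position": TCP position; "eef_rot": TCP orientation; "ft_force": force on the tool from outside, world axes, zero at the start; "ft_torque": the same for the moment, N m; "finger_gap": opening from 0.0 (shut) to 1.0 (fully open).
Only numpy, scipy, OpenCV 4.12 (cv2) and the standard library are available. Lean on these libraries where they do the work, as an engineer would, in place of code of your own. Each camera call takes 0.05 s, during which the arm holds its last target. There are 200 camera calls.

## Task

The blue clamshell carrier stands open with a sample tube in it, and its upper half has slipped sideways along the hinge. Close it over the tube: bring the upper half down, work it sideways until its two dowel pins find their sockets, never forcing the pins against the rim, and then press it fully home so that the front catch snaps over and the halves sit flush, edge to edge. Leave the tube in the carrier and the glassware, tape and pen around it undisturbed.

Things in the scene. Friction and masses are not known exactly. Their poses are not given: they have to be found in the camera images.
- carrier: Lower half of the blue clamshell, fixed, 96 (x) x 170 (y) x 45 mm high; origin under its centre, z up, y along the hinge, +x to the hinge side, front (-x) to the robot. A steel spring catch (26 wide, 62 high, at x = -50 to -68 mm) stands mid-front; it snaps by itself over the upper half's lip at about 7 N down there (12 to 20 N at the fin).
- upper_half (a joint): Opening angle of the upper half (96 x 170 x 38 mm thick): 0 = closed, flush; grows opening up and back; stays where left (0.3 N m). Hinge axis along carrier y at carrier x = +51, z = 45 mm. The upper half also slides along the hinge, up to 13 mm either way (about 3 N), and starts off centre.
- fin_top (a point): Middle of the top of the black grip fin on the outside of the upper half. Fin 40 mm long (across the hinge), 14 mm wide (along the hinge), 32 mm high above the outer face; it stands up when the half is closed. With the half closed this point is at carrier x = -12, y = 0, z = 115 mm.
- upper_edge (a point): Middle of the front seam edge of the upper half, 99 mm from the hinge axis. Its carrier y is how far the half is off centre. With the half closed and centred it meets lower_edge.
- lower_edge (a point): Middle of the front seam edge of the lower half, fixed: carrier x = -48, y = 0, z = 45 mm.
- dowels: Two steel dowel pins under the upper half's front rim, 8 mm diameter, 17 mm long with round tips, 132 mm apart along the hinge, 86.5 mm from the hinge axis. While they are not over their sockets they rest on the rim and hold the half at about 0.2 rad. Origin on the hinge axis.
- socket_rim: Grey front rim of the lower half with two sockets 11 mm wide along the hinge, 22 mm deep, at carrier x = -35.5, y = -66 and +66 mm; its top is at 45 mm. Origin as the carrier's.
- tube: Sample tube with orange cap, 34 mm diameter, 109 mm long, lying along the hinge direction in the carrier; origin at the middle of its bottom end, z along the tube. Do not take it out.
- beaker: Small glass beaker, bystander, 52 mm diameter, 58 mm high, origin under its centre.
- weighing_bottle: Glass weighing bottle with knob lid, bystander, 39 mm diameter, 59 mm high, origin under its centre.
- tape_blue: Roll of blue tape lying flat, bystander, 68 mm diameter, 19 mm high, origin under its centre.
- pen: Blue pen lying flat, bystander, 138 x 11 x 12 mm, origin under its centre, length along its y.

How it is judged (in metres and radians):
At the end, for the whole second after the job is handed in: The upper half is closed to under 0.03 rad (catch snapped), centred on the lower half within 4 mm along the hinge, its front edge within 6 mm of the lower one; the tube lies at rest in the carrier (value of joint upper_half below 0.03 rad and y of upper_edge in the frame of carrier between -0.004 and 0.004 m and distance between upper_edge and lower_edge below 0.006 m and z of tube in the frame of carrier between 0.03 and 0.06 m and x of tube in the frame of carrier between -0.015 and 0.015 m and linear speed of tube below 0.02 m/s); the robot touches nothing.
It fails at once if the dowel pins are forced against the socket rim with more than 40 N (contact force between dowels and socket_rim above 40 N).
It fails at once if the small glass beaker is moved more than 30 mm (distance of beaker from where it was at the start of the episode above 0.03 m).
It fails at once if the weighing bottle is moved more than 30 mm (distance of weighing_bottle from where it was at the start of the episode above 0.03 m).
It fails at once if the blue tape roll is moved more than 30 mm (distance of tape_blue from where it was at the start of the episode above 0.03 m).
It fails at once if the blue pen is moved more than 30 mm (distance of pen from where it was at the start of the episode above 0.03 m).
It also fails if it takes over 64 s, if anything falls off the work surface, if the arm or the gripper's body presses on something with over 40 N, if the wrist force passes 120 N, or if a joint passes its speed limit or range.

## Working session

There is one attempt and no reset: what is moved stays moved. The work goes in short steps, Python scripts to look and compute and a tool call to move; the robot and the scene stay as the last step left them, time stands still between calls to the robot, and variables do not carry over. Pictures are saved under pics/ and viewed, on a budget of 10 in all, crops included, one or two more only if the job needs it, and the job is handed in when it is done.

Besides the shell and the picture viewer there is one more tool, called after "Call:" as a command line: name --argument value ..., lists and objects as JSON in quotes. drive_tool: Moves the arm, as the interface text tells. Its arguments: {"type":"object","properties":{"series":{"type":"string"},"grip":{"type":"number"},"force":{"type":"number"}},"required":["series"]}

```bash
ls; mkdir -p pics
python3 - <<'E'
from bench import *
import cv2
s=get_state();print(s)
for n in("scene","top"):
    cv2.imwrite(f"pics/{n}0.png",read_camera(n));c=calibration(n);print(n,c)
print(calibration("wrist"))
E
```

```text
pics
{'time_s': 0.0, 'joints': array([-1.42461270e+00,  1.24517007e-01,  1.65163613e+00, -5.17417102e-05,
        1.36750064e+00, -8.26074386e-02]), 'qvel': array([ 0.00136663, -0.00128605, -0.00080504, -0.000508  , -0.00101396,
       -0.00163582]), 'tau': array([-1.61107710e-03, -4.17610967e+01, -3.59934282e+01,  7.73843704e-02,
        4.91482252e-02, -1.73798762e-04]), 'position': array([ 147.34722709, -632.83390217,  403.50133165]), 'eef_rot': array([-3.11901219e+00, -3.58382244e-01,  1.82324985e-04]), 'ft_force': array([-0.37477806,  0.51716858, -0.87182273]), 'ft_torque': array([-0.04408629, -0.00153575,  0.00480432]), 'finger_gap': 1.00027811084492}
scene {'K': array([[444.31805384,   0.        , 317.18475839],
       [  0.        , 444.31805384, 206.62169005],
       [  0.        ,   0.        ,   1.        ]]), 'k1': -0.04875840531475416, 'T': array([[ 4.78916122e-01, -3.98991884e-01,  7.81949375e-01,
        -5.21829712e+02],
       [-8.77852676e-01, -2.21467821e-01,  4.24648893e-01,
        -6.55931439e+02],
       [ 3.74516262e-03, -8.89807553e-01, -4.56320603e-01,
     
[... 491 characters left out ...]
77017e-03, -1.65932692e-01, -9.86126663e-01,
         1.15333560e+03],
       [ 0.00000000e+00,  0.00000000e+00,  0.00000000e+00,
         1.00000000e+00]])}
{'K': array([[280.69542673,   0.        , 319.88288379],
       [  0.        , 280.69542673, 203.44822843],
       [  0.        ,   0.        ,   1.        ]]), 'k1': 0.017484455944927358, 'hand_eye': array([[-3.59755554e-04, -9.71157396e-01, -2.38439054e-01,
         6.66448215e+01],
       [ 9.99999861e-01, -2.57544148e-04, -4.59822324e-04,
        -1.85594400e+00],
       [ 3.85151268e-04, -2.38439186e-01,  9.71157354e-01,
         1.93803634e+01],
       [ 0.00000000e+00,  0.00000000e+00,  0.00000000e+00,
         1.00000000e+00]])}
```

View pics/scene0.png

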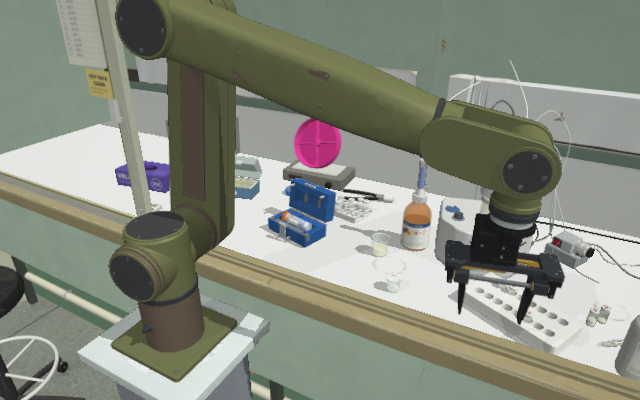

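View pics/top0.png

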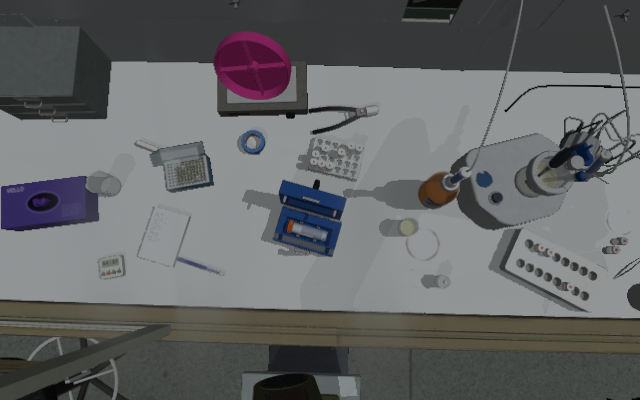

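The top view shows the carrier at about (307,230), with the upper half standing up behind it and the fin at about (316,184). The beaker (407,228), bottle (440,282), tape (252,142) and pen (200,265) are clear of it. I'll zoom in on both views.

```bash
cat > h.py <<'E'
import numpy as np, cv2
from bench import *
from scipy.spatial.transform import Rotation as R
def rays(name,px,T=None):
    c=calibration(name); k=c["k1"]
    D=np.array([k,0,0,0,0.])
    n=cv2.undistortPoints(np.array(px,float).reshape(-1,1,2),c["K"],D).reshape(-1,2)
    if T is None: T=c["T"]
    d=np.c_[n,np.ones(len(n))]@T[:3,:3].T
    return T[:3,3],d/np.linalg.norm(d,axis=1)[:,None]
def onz(name,px,z,T=None):
    o,d=rays(name,px,T); return o+d*((z-o[2])/d[:,2])[:,None]
def proj(name,P,T=None):
    c=calibration(name)
    if T is None:T=c["T"]
    q=(np.array(P,float).reshape(-1,3)-T[:3,3])@T[:3,:3]
    return cv2.projectPoints(q,np.zeros(3),np.zeros(3),c["K"],np.array([c["k1"],0,0,0,0.]))[0].reshape(-1,2)
def tri(n1,p1,n2,p2,T1=None,T2=None):
    o1,d1=rays(n1,[p1],T1);o2,d2=rays(n2,[p2],T2);d1=d1[0];d2=d2[0]
    t=np.linalg.lstsq(np.c_[d1,-d2],o2-o1,rcond=None)[0]
    a=o1+t[0]*d1;b=o2+t[1]*d2
    return (a+b)/2,np.linalg.norm(a-b)
def wristT(s=None):
    s=s or get_state(); M=np.eye(4);M[:3,:3]=R.from_rotvec(s["eef_rot"]).as_matrix();M[:3,3]=s["position"]
    return M@calibration("wrist")["hand_eye"]
E
python3 - <<'E'
from h import *
a=cv2.imread("pics/top0.png")[170:265,260:360];b=cv2.imread("pics/scene0.png")[170:255,260:345]
f=lambda i:cv2.resize(i,(400*i.shape[1]//i.shape[0]*0+4*i.shape[1],4*i.shape[0]),interpolation=cv2.INTER_CUBIC)
a=f(a);b=f(b);h=max(a.shape[0],b.shape[0])
p=lambda i:cv2.copyMakeBorder(i,0,h-i.shape[0],0,0,0)
cv2.imwrite("pics/z.png",np.hstack([p(a),p(b)]))
E
```

```text
(no output)
```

View pics/z.png

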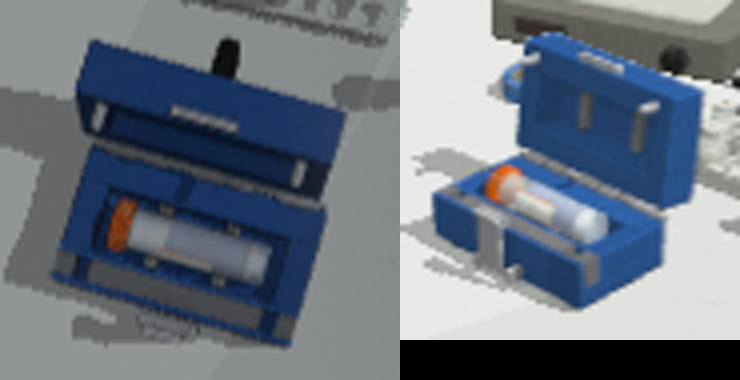

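The crops show the lower half's top corners in the top view at crop (55,278), (292,345), (325,207) and (92,150). The upper half stands open at about 90–100° and its fin points backwards.

Run:
```python
from h import *
px=np.array([[55,276],[292,343],[325,207],[92,150]])/4+[260,170]
P=onz("top",px,45);print(P.round(1));print("sides",[np.linalg.norm(P[i]-P[(i+1)%4]).round(1) for i in range(4)],P.mean(0))
e=(P[1]-P[0]+P[2]-P[3]);print("angle of -y dir",np.degrees(np.arctan2(e[1],e[0])))
t=lambda x,y:(x/4+260,y/4+170)
s=lambda x,y:((x-400)/4+260,y/4+170)
for n,a,b in [("UL corner outer-front top",(92,42),(535,35)),("UR",(344,113),(703,90)),("fin tip",(231,42),(0,0)),("pinL tip",(97,128),(524,64)),("pinR tip",(298,185),(641,108))]:
    if b!=(0,0): print(n,tri("top",t(*a),"scene",s(*b)))
```

```text
[[509.9  83.1  45. ]
 [469.2 -79.   45. ]
 [562.1 -99.5  45. ]
 [597.1  61.6  45. ]]
sides [np.float64(167.1), np.float64(95.1), np.float64(164.8), np.float64(89.9)] [534.56958599  -8.45572081  45.        ]
angle of -y dir -103.1938402411116
UL corner outer-front top (array([650.02111139,  62.2012763 , 133.18102304]), np.float64(14.812127350169039))
UR (array([ 611.80473147, -106.11856563,  136.07511674]), np.float64(0.25189958879236624))
pinL tip (array([599.14188401,  50.72249577, 128.75436082]), np.float64(0.33774104640375485))
pinR tip (array([564.89105413, -77.25209245, 133.61513144]), np.float64(1.5538433511173537))
```

Call:
drive_tool --series "0 0 -0.012 0 0 5.3; 0 0 -0.012 0 0 5.3; 0 0 -0.012 0 0 5.3; 0 0 -0.012 0 0 5.3; 0 0 -0.012 0 0 5.1" --grip 0.045

```text
time_s: 0.72
position: [147.4, -633.0, 464.4]
eef_rot: [-3.119, 0.365, 0.0]
ft_force: [0.8, 0.3, -0.1]
finger_gap: 0.532
```

Call:
drive_tool --series "0.015 -0.058 0 0 0 0; 0.015 -0.058 0 0 0 0; 0.015 -0.058 0 0 0 0; 0.015 -0.058 0 0 0 0; 0.015 -0.058 0 0 0 0"

```text
time_s: 1.35
position: [287.0, -365.9, 464.2]
eef_rot: [-3.12, 0.362, 0.0]
ft_force: [1.4, 0.3, 0.8]
finger_gap: 0.475
```

Call:
drive_tool --series "0.015 -0.058 0 0 0 0; 0.015 -0.058 0 0 0 0; 0.015 -0.058 0 0 0 0; 0.015 -0.058 0 0 0 0; 0.015 -0.058 0 0 0 0"

```text
time_s: 1.98
position: [426.1, -100.6, 464.5]
eef_rot: [3.121, -0.361, 0.001]
ft_force: [-0.0, -0.5, -0.3]
finger_gap: 0.475
```

Call:
drive_tool --series "0.015 -0.058 0 0 0 0; 0 0 0 0 0 0; 0 0 0 0 0 0"

```text
time_s: 2.35
position: [453.5, -49.5, 464.3]
eef_rot: [3.12, -0.36, -0.002]
ft_force: [0.1, -0.8, -0.9]
finger_gap: 0.47
```

Run:
```python
from h import *
s=get_state();print(s["position"],s["joints"],s["finger_gap"],R.from_rotvec(s["eef_rot"]).as_matrix().round(3),s["ft_force"])
T=wristT(s);np.save("T1.npy",T)
cv2.imwrite("pics/w1.png",read_camera("wrist"))
```

```text
[453.50621182 -49.53293907 464.26995763] [-2.26427069e-01 -3.52004494e-01  1.98680034e+00 -5.66518491e-04
  1.50781803e+00  1.57396554e+00] 0.4696414390110627 [[ 0.974 -0.228 -0.001]
 [-0.228 -0.974 -0.   ]
 [-0.001  0.001 -1.   ]] [ 0.09598024 -0.79067697 -0.89454179]
```

View pics/w1.png

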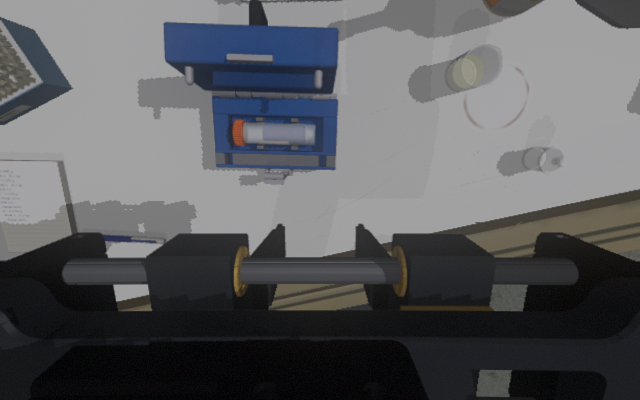

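The wrist view shows the carrier square to the tool. The lower rim's corners are at (216,166), (335,169), (213,98) and (338,99). The pins are at about (189,75) and (319,78), the lip at (250,57) and the fin at (259,10).

```bash
cat >> h.py <<'E'
C0=np.array([534.6,-8.5]);ax=np.array([.9736,-.228]);ay=np.array([.228,.9736])
def car(P): d=np.atleast_2d(P)[:,:2]-C0; return np.c_[d@ax,d@ay,np.atleast_2d(P)[:,2]]
E
python3 - <<'E'
from h import *
T=np.load("T1.npy")
P=onz("wrist",[[216,166],[335,169],[338,99],[213,98]],45,T);print(P.round(1),P.mean(0));print(car(P).round(1))
print([np.linalg.norm(P[i]-P[(i+1)%4]).round(1) for i in range(4)])
t=lambda x,y:(x/4+260,y/4+170)
for n,a,b in [("lip",(205,119),(250,58)),("pinL",(97,128),(190,82)),("pinR",(298,185),(320,86)),("fintip",(231,42),(259,3)),
 ("edgeL",(94,42),(168,26)),("edgeR",(344,113),(338,29))]:
    X,e=tri("top",t(*a),"wrist",b,T2=T);print(n,car(X).round(1),e.round(1))
E
```

```text
[[508.6  90.3  45. ]
 [466.1 -73.   45. ]
 [556.8 -97.   45. ]
 [595.8  65.5  45. ]] [531.82112638  -3.56632478  45.        ]
[[-47.8  90.3  45. ]
 [-51.9 -78.4  45. ]
 [ 41.8 -81.1  45. ]
 [ 42.7  86.   45. ]]
[np.float64(168.7), np.float64(93.8), np.float64(167.1), np.float64(90.6)]
lip [[ 65.    6.  163.6]] 4.1
pinL [[ 45.9  70.  148.3]] 1.3
pinR [[ 54.1 -58.8  70.3]] 3.7
fintip [[129.3   6.2 106.6]] 1.7
edgeL [[ 98.9  89.  137.7]] 4.6
edgeR [[101.  -76.6 118. ]] 2.2
```

Call:
drive_tool --series "0.05 -0.016 0 0 0 0; 0.05 -0.016 0 0 0 0; 0.05 -0.016 0 0 0 0; 0.05 -0.016 0 0 0 0; 0 0 0.05 0 0 0"

```text
time_s: 3.02
position: [666.3, -35.5, 418.9]
eef_rot: [3.12, -0.365, 0.016]
ft_force: [-0.2, 0.1, 0.2]
finger_gap: 0.474
```

Call:
drive_tool --series "0 0 0.02 0 0 0; 0 0 0 0 0 0"

```text
time_s: 3.28
position: [662.0, -34.2, 392.4]
eef_rot: [3.12, -0.364, -0.008]
ft_force: [-0.2, 0.1, 0.0]
finger_gap: 0.471
```

Run:
```python
from h import *
s=get_state();print(s["position"],car(s["position"]),s["joints"])
T=wristT(s);np.save("T2.npy",T)
cv2.imwrite("pics/w2.png",read_camera("wrist"))
```

```text
[661.96205103 -34.23539143 392.3505418 ] [[129.86736213   3.98257054 392.3505418 ]] [-1.32609228e-01  1.60190628e-01  1.63097557e+00 -9.61797045e-05
  1.35521563e+00  1.67047901e+00]
```

View pics/w2.png

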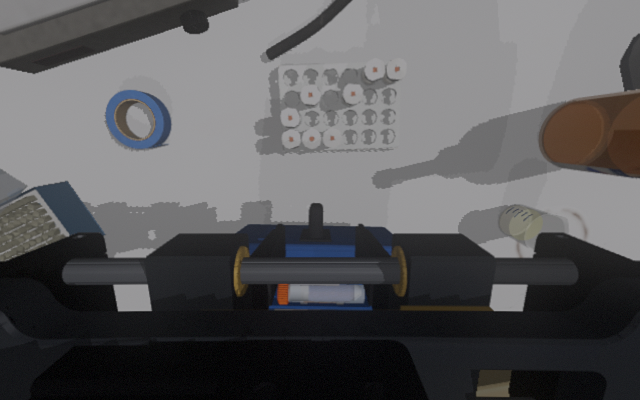

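The fin is centred at (316,215), about 5 mm to the left of mid-fingers. The fingers straddle it and the surroundings are clear. I'll shift 5 mm and descend.

Call:
drive_tool --series "0 -0.005 0 0 0 0; 0 0 0.03 0 0 0; 0 0 0.03 0 0 0; 0 0 0.027 0 0 0; 0 0 0 0 0 0"

```text
time_s: 3.95
position: [663.6, -27.7, 307.0]
eef_rot: [-3.121, 0.36, 0.004]
ft_force: [-0.6, -0.2, 0.2]
finger_gap: 0.474
```

Call:
drive_tool --series "-0.006 0 0 0 0 0; -0.006 0 0 0 0 0; -0.006 0 0 0 0 0; 0 0 0 0 0 0"

```text
time_s: 4.45
position: [646.4, -23.8, 308.9]
eef_rot: [3.121, -0.361, 0.003]
ft_force: [0.3, -0.5, 0.3]
finger_gap: 0.476
```

Call:
drive_tool --series "-0.007 0 -0.002 0 0 0; -0.007 0 -0.002 0 0 0; -0.014 0 -0.004 0 0 0; -0.014 0 -0.003 0 0 0; 0 0 0 0 0 0"

```text
time_s: 5.08
position: [606.0, -14.2, 321.0]
eef_rot: [-3.121, 0.361, -0.007]
ft_force: [3.4, -1.4, 4.1]
finger_gap: 0.473
```

Call:
drive_tool --series "-0.014 0 0.001 0 0 0; -0.015 0 0.003 0 0 0; 0 0 0 0 0 0"

```text
time_s: 5.45
position: [577.0, -7.6, 314.7]
eef_rot: [-3.121, 0.36, 0.002]
ft_force: [0.9, 1.0, 3.8]
finger_gap: 0.472
```

Run:
```python
from h import *
s=get_state();print(s["position"],car(s["position"]),s["ft_force"])
a=read_camera("scene");cv2.imwrite("pics/s3.png",cv2.resize(a[150:270,240:400],None,fx=4,fy=4,interpolation=cv2.INTER_CUBIC))
```

```text
[577.03451169  -7.57652558 314.68948975] [[ 41.10368841  10.57416336 314.68948975]] [0.88202659 1.00309325 3.78457503]
```

View pics/s3.png

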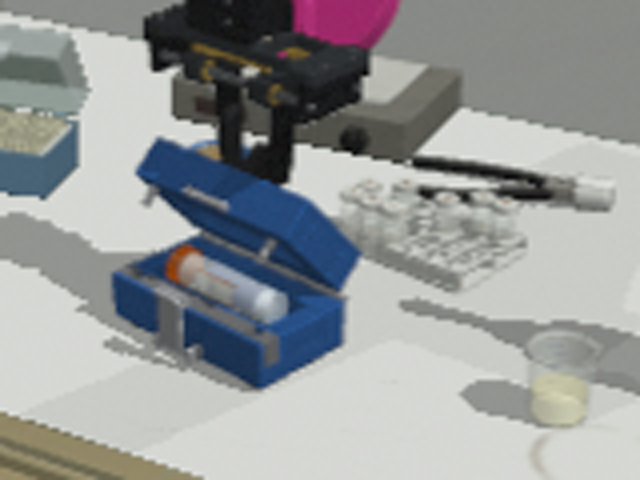

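The lid is at about 45–50°, with the fingers behind it straddling the fin and the tube in place. I'll carry on along the arc.

Call:
drive_tool --series "-0.013 0 0.004 0 0 0; -0.013 0 0.007 0 0 0; -0.005 0 0.003 0 0 0; 0 0 0 0 0 0"

```text
time_s: 6.0
position: [546.2, -0.5, 299.4]
eef_rot: [3.12, -0.36, -0.005]
ft_force: [-0.3, -0.8, 0.6]
finger_gap: 0.475
```

Call:
drive_tool --series "-0.005 0 0.004 0 0 0; 0 0 0.002 0 0 0; 0 0 0 0 0 0"

```text
time_s: 6.38
position: [542.3, 0.5, 294.7]
eef_rot: [3.121, -0.361, -0.001]
ft_force: [0.0, -0.2, 2.0]
finger_gap: 0.472
```

Call:
drive_tool --series "-0.003 0 0.003 0 0 0; -0.002 0 0.002 0 0 0; 0 0 0 0 0 0"

```text
time_s: 6.75
position: [537.2, 1.7, 289.3]
eef_rot: [-3.121, 0.361, 0.001]
ft_force: [-0.4, 0.6, 1.8]
finger_gap: 0.471
```

Call:
drive_tool --series "0 0 0.002 0 0 0; 0 0 0 0 0 0"

```text
time_s: 7.0
position: [537.4, 1.7, 287.6]
eef_rot: [-3.121, 0.361, 0.001]
ft_force: [-1.3, -0.5, 2.5]
finger_gap: 0.473
```

Run:
```python
from h import *
s=get_state();print(s["position"],car(s["position"]),s["ft_force"])
a=read_camera("scene");cv2.imwrite("pics/s4.png",cv2.resize(a[170:260,250:350],None,fx=6,fy=6,interpolation=cv2.INTER_CUBIC))
```

```text
[537.42374311   1.68195791 287.57105313] [[  0.42770989  10.55696765 287.57105313]] [-1.27799091 -0.50514457  2.45992216]
```

View pics/s4.png

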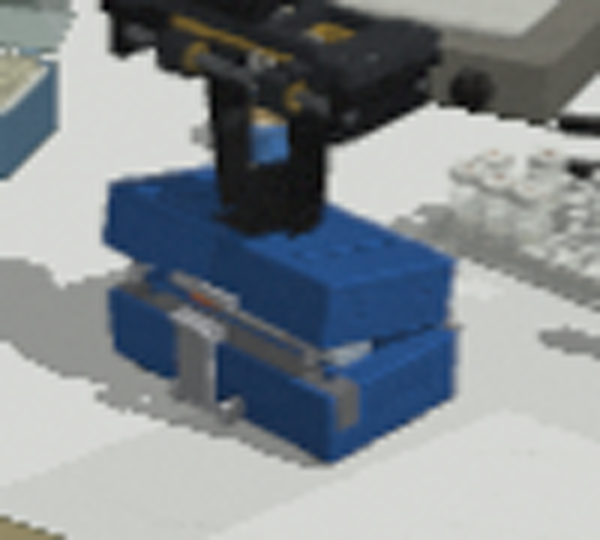

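The lid is almost down on its pins, with the seam gap open at the front and the fingers either side of the fin. I'll grip gently, then find the rest.

Call:
drive_tool --series "0 0 0 0 0 0; 0 0 0 0 0 0; 0 0 0 0 0 0; 0 0 0 0 0 0" --grip 0.0 --force 8

```text
time_s: 7.55
position: [537.5, 1.7, 287.7]
eef_rot: [-3.121, 0.361, -0.0]
ft_force: [-0.0, 0.5, 0.5]
finger_gap: 0.149
```

Call:
drive_tool --series "0 0 0.001 0 0 0; 0 0 0 0 0 0"

```text
time_s: 7.8
position: [537.6, 1.7, 287.6]
eef_rot: [-3.121, 0.361, 0.0]
ft_force: [-1.5, 2.1, 6.1]
finger_gap: 0.151
```

Call:
drive_tool --series "0 0 0.001 0 0 0; 0 0 0 0 0 0"

```text
time_s: 8.05
position: [537.7, 1.7, 287.4]
eef_rot: [-3.121, 0.361, 0.001]
ft_force: [-4.3, 0.7, 9.8]
finger_gap: 0.153
```

Call:
drive_tool --series "0 0.002 0 0 0 0; 0 0.001 0 0 0 0; 0 0 0 0 0 0"

```text
time_s: 8.43
position: [537.0, -0.9, 287.4]
eef_rot: [-3.119, 0.361, 0.0]
ft_force: [-3.5, 2.9, 9.0]
finger_gap: 0.148
```

Call:
drive_tool --series "0 0.001 0 0 0 0; 0 0.001 0 0 0 0; 0 0 0 0 0 0"

```text
time_s: 8.8
position: [536.5, -2.8, 287.4]
eef_rot: [-3.119, 0.361, 0.001]
ft_force: [-5.0, 4.5, 9.0]
finger_gap: 0.15
```

Call:
drive_tool --series "0 0.001 0 0 0 0; 0 0 0 0 0 0"

```text
time_s: 9.05
position: [536.3, -3.7, 287.4]
eef_rot: [-3.119, 0.361, 0.001]
ft_force: [-4.4, 3.5, 9.5]
finger_gap: 0.152
```

Call:
drive_tool --series "0 0.001 0 0 0 0; 0 0 0 0 0 0"

```text
time_s: 9.3
position: [536.0, -4.7, 287.4]
eef_rot: [-3.119, 0.361, 0.001]
ft_force: [-5.1, 4.2, 9.5]
finger_gap: 0.147
```

Call:
drive_tool --series "0 0.001 0 0 0 0; 0 0 0 0 0 0"

```text
time_s: 9.55
position: [535.8, -5.7, 287.4]
eef_rot: [-3.119, 0.361, 0.001]
ft_force: [-4.1, 4.0, 9.9]
finger_gap: 0.15
```

Call:
drive_tool --series "0 0.001 0 0 0 0; 0 0 0 0 0 0"

```text
time_s: 9.8
position: [535.6, -6.6, 287.4]
eef_rot: [-3.119, 0.361, 0.001]
ft_force: [-5.0, 3.8, 9.0]
finger_gap: 0.148
```

Call:
drive_tool --series "0 0.001 0 0 0 0; 0 0 0 0 0 0"

```text
time_s: 10.05
position: [535.3, -7.6, 287.4]
eef_rot: [-3.119, 0.361, 0.001]
ft_force: [-3.9, 3.8, 9.5]
finger_gap: 0.149
```

Call:
drive_tool --series "0 0.001 0 0 0 0; 0 0 0 0 0 0"

```text
time_s: 10.3
position: [535.1, -8.6, 287.4]
eef_rot: [-3.119, 0.361, 0.001]
ft_force: [-4.1, 3.6, 9.7]
finger_gap: 0.15
```

Run:
```python
from h import *
s=get_state();print(s["position"],car(s["position"]),s["ft_force"])
a=read_camera("scene")[170:260,250:350];t=read_camera("top")[165:255,260:360]
z=lambda i:cv2.resize(i,None,fx=4,fy=4,interpolation=cv2.INTER_CUBIC)
cv2.imwrite("pics/s5.png",np.hstack([z(t),z(a)]))
```

```text
[535.08881056  -8.58037137 287.36249569] [[4.94230634e-01 3.31992426e-02 2.87362496e+02]] [-4.12750925  3.63110056  9.68982963]
```

View pics/s5.png

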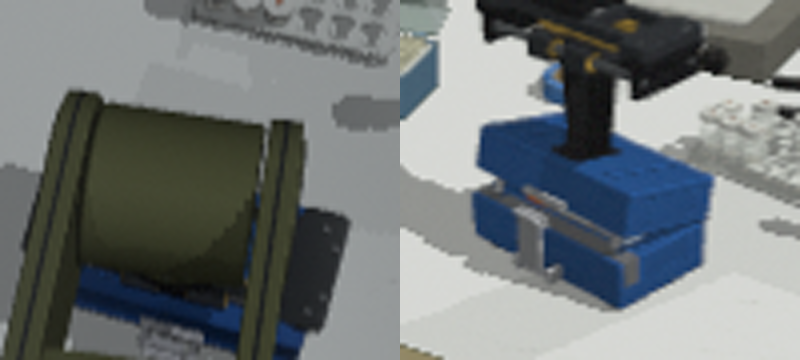

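The seam is still open. The upper half's right front edge is at crop (626,240) and the lower's is at (621,265). I'll check numerically that the lid really slid, and compare the offset with projection.

Run:
```python
from h import *
a=cv2.resize(cv2.imread("pics/s4.png"),(100,90),interpolation=cv2.INTER_AREA)
b=cv2.resize(cv2.imread("pics/s5.png")[:,400:],(100,90),interpolation=cv2.INTER_AREA)
def blue(i):
    h=cv2.cvtColor(i,cv2.COLOR_BGR2HSV); return ((h[...,0]>100)&(h[...,0]<125)&(h[...,1]>120)).astype(np.uint8)
for n,i in(("s4",a),("s5",b)):
    m=blue(i)
    for r in (32,35,38,44,48,52,65,68,70):
        c=np.where(m[r])[0]; print(n,r,c.min() if len(c) else None,c.max() if len(c) else None,end=' | ')
    print()
g=lambda i:cv2.cvtColor(i,cv2.COLOR_BGR2GRAY).astype(np.float32)
f=lambda i:i.astype(np.float32)
for nm,(r0,r1,c0,c1) in {"lid right":(38,58,48,80),"lid left":(30,50,15,34),"lower":(56,78,45,80)}.items():
    t=cv2.resize(f(a)[r0:r1,c0:c1],None,fx=8,fy=8,interpolation=cv2.INTER_CUBIC)
    s=cv2.resize(f(b)[r0-5:r1+5,c0-6:c1+6],None,fx=8,fy=8,interpolation=cv2.INTER_CUBIC)
    q=cv2.matchTemplate(s,t,cv2.TM_CCOEFF_NORMED);_,v,_,l=cv2.minMaxLoc(q);print(nm,"shift px",(l[0]/8-6,l[1]/8-5),v)
def W(x,y,z): return np.r_[C0+x*ax+y*ay,z]
th=.2;u=99*np.cos(th);z=45+99*np.sin(th)
for d in(-5,0,5,10): print(d,proj("scene",[W(51-u,-85+d,z),W(51-u,85+d,z)]).round(1).tolist())
print(proj("scene",[W(-48,-85,45),W(-48,85,45),W(-48,-85,0)]).round(1).tolist())
```

```text
s4 32 19 36 | s4 35 18 56 | s4 38 18 63 | s4 44 26 74 | s4 48 19 74 | s4 52 19 73 | s4 65 36 74 | s4 68 41 70 | s4 70 43 66 | 
s5 32 21 41 | s5 35 20 56 | s5 38 20 63 | s5 44 25 77 | s5 48 19 76 | s5 52 19 76 | s5 65 36 74 | s5 68 41 70 | s5 70 43 66 | 
lid right shift px (2.0, 0.75) 0.9507539868354797
lid left shift px (2.0, 0.875) 0.9692331552505493
lower shift px (0.0, 0.0) 0.9866145849227905
-5 [[307.6, 230.7], [268.7, 212.7]]
0 [[306.4, 230.1], [267.7, 212.2]]
5 [[305.2, 229.6], [266.6, 211.7]]
10 [[303.9, 229.0], [265.6, 211.3]]
[[306.0, 236.1], [267.5, 217.8], [306.1, 248.8]]
```

Run:
```python
from h import *
T=np.load("T1.npy");T2=np.load("T2.npy")
t=lambda P:np.array(P)/4+[260,170]
def rep(n,px,z,T=None):
    c=car(onz(n,px,z,T)); print(n,z,c.round(1).tolist(),"mid y",c[:,1].mean().round(1))
print("TOP");rep("top",t([[55,276],[292,343]]),45);rep("top",t([[325,207],[92,150]]),45)
rep("top",t([[97,128],[298,185]]),131)
rep("top",t([[94,42],[344,113]]),137);rep("top",t([[78,95],[323,165]]),143);rep("top",t([[171,110],[238,129]]),143);rep("top",t([[231,42]]),97)
print("WRIST");rep("wrist",[[216,166],[335,169]],45,T);rep("wrist",[[338,99],[213,98]],45,T)
rep("wrist",[[190,82],[320,86]],131,T);rep("wrist",[[166,27],[338,29]],137,T);rep("wrist",[[226,58],[273,58]],143,T);rep("wrist",[[259,3]],97,T)
rep("wrist",[[316,206]],97,T2)
```

```text
TOP
top 45 [[-44.9, 83.5, 45.0], [-47.6, -83.5, 45.0]] mid y 0.0
top 45 [[47.5, -82.3, 45.0], [44.9, 82.5, 45.0]] mid y 0.1
top 131 [[48.9, 72.2, 131.0], [46.1, -60.6, 131.0]] mid y 5.8
top 137 [[101.2, 88.2, 137.0], [97.2, -77.3, 137.0]] mid y 5.5
top 143 [[64.6, 87.9, 143.0], [60.7, -72.6, 143.0]] mid y 7.7
top 143 [[70.2, 28.6, 143.0], [69.2, -15.3, 143.0]] mid y 6.7
top 97 [[131.8, 6.1, 97.0]] mid y 6.1
WRIST
wrist 45 [[-47.8, 90.3, 45.0], [-51.9, -78.4, 45.0]] mid y 5.9
wrist 45 [[41.8, -81.1, 45.0], [42.7, 86.0, 45.0]] mid y 2.4
wrist 131 [[48.1, 77.5, 131.0], [44.7, -56.9, 131.0]] mid y 10.3
wrist 137 [[96.1, 92.1, 137.0], [95.2, -74.4, 137.0]] mid y 8.8
wrist 143 [[67.9, 34.8, 143.0], [68.1, -11.0, 143.0]] mid y 11.9
wrist 97 [[132.6, 8.7, 97.0]] mid y 8.7
wrist 97 [[123.8, 9.6, 97.0]] mid y 9.6
```

The force shows fx of about -4 N. My held x is resisting the lid's closing arc, so the pins may not have been bearing on the rim at all. I'll relieve x first, then sweep back.

Call:
drive_tool --series "-0.001 0 0 0 0 0; -0.001 0 0 0 0 0; 0 0 0 0 0 0"

```text
time_s: 10.78
position: [533.5, -8.4, 286.8]
eef_rot: [-3.12, 0.361, -0.004]
ft_force: [0.6, 1.6, 4.7]
finger_gap: 0.147
```

Call:
drive_tool --series "-0.001 0 0 0 0 0; -0.001 0 0.001 0 0 0; 0 0 0 0 0 0"

```text
time_s: 11.15
position: [531.6, -8.2, 285.4]
eef_rot: [-3.121, 0.361, -0.004]
ft_force: [3.5, 1.2, 5.0]
finger_gap: 0.15
```

Call:
drive_tool --series "-0.001 0 0.001 0 0 0; 0 0 0 0 0 0"

```text
time_s: 11.4
position: [531.0, -8.0, 285.2]
eef_rot: [-3.121, 0.361, -0.006]
ft_force: [4.4, 1.1, 6.9]
finger_gap: 0.15
```

Call:
drive_tool --series "-0.001 0 0.001 0 0 0; 0 0 0 0 0 0"

```text
time_s: 11.65
position: [530.4, -7.9, 284.9]
eef_rot: [-3.121, 0.361, -0.009]
ft_force: [5.5, 1.6, 7.7]
finger_gap: 0.147
```

Call:
drive_tool --series "0 -0.001 0 0 0 0; 0 -0.001 0 0 0 0; 0 0 0 0 0 0"

```text
time_s: 12.02
position: [530.3, -6.2, 284.1]
eef_rot: [3.119, -0.361, 0.005]
ft_force: [2.6, 0.7, 7.8]
finger_gap: 0.149
```

Call:
drive_tool --series "0 -0.001 0 0 0 0; 0 0 0 0 0 0"

```text
time_s: 12.28
position: [529.8, -5.2, 282.8]
eef_rot: [3.119, -0.361, -0.001]
ft_force: [0.2, -0.9, 4.3]
finger_gap: 0.147
```

Call:
drive_tool --series "0 -0.001 0 0 0 0; 0 0 0 0 0 0"

```text
time_s: 12.52
position: [529.8, -4.0, 282.4]
eef_rot: [3.12, -0.361, -0.002]
ft_force: [-0.2, -2.7, 4.8]
finger_gap: 0.151
```

Call:
drive_tool --series "0 -0.001 0 0 0 0; 0 0 0 0 0 0"

```text
time_s: 12.78
position: [530.1, -2.8, 282.5]
eef_rot: [3.121, -0.361, -0.001]
ft_force: [-0.1, -2.8, 4.1]
finger_gap: 0.153
```

Call:
drive_tool --series "-0.001 0 0.001 0 0 0; -0.001 0 0.001 0 0 0; 0 0 0 0 0 0"

```text
time_s: 13.15
position: [529.1, -2.5, 282.2]
eef_rot: [3.121, -0.361, 0.005]
ft_force: [0.8, -2.8, 8.0]
finger_gap: 0.154
```

Call:
drive_tool --series "-0.001 0 0.001 0 0 0; -0.001 0 0.001 0 0 0; 0 0 0 0 0 0"

```text
time_s: 13.52
position: [528.1, -2.2, 281.8]
eef_rot: [3.12, -0.361, 0.012]
ft_force: [1.8, -3.8, 11.0]
finger_gap: 0.154
```

Call:
drive_tool --series "0 0.001 0 0 0 0; 0 0.001 0 0 0 0; 0 0 0 0 0 0"

```text
time_s: 13.9
position: [527.8, -3.2, 281.7]
eef_rot: [-3.117, 0.361, -0.012]
ft_force: [3.4, 2.3, 11.1]
finger_gap: 0.15
```

Run:
```python
from h import *
s=get_state();print(s["position"],car(s["position"]),s["ft_force"])
a=read_camera("scene");cv2.imwrite("pics/s6f.png",a)
cv2.imwrite("pics/s6.png",cv2.resize(a[190:255,255:340],None,fx=8,fy=8,interpolation=cv2.INTER_CUBIC))
```

```text
[527.75497977  -3.19123333 281.67117825] [[ -7.8747105    3.60795061 281.67117825]] [ 3.3911509   2.2778879  11.12990336]
```

View pics/s6.png

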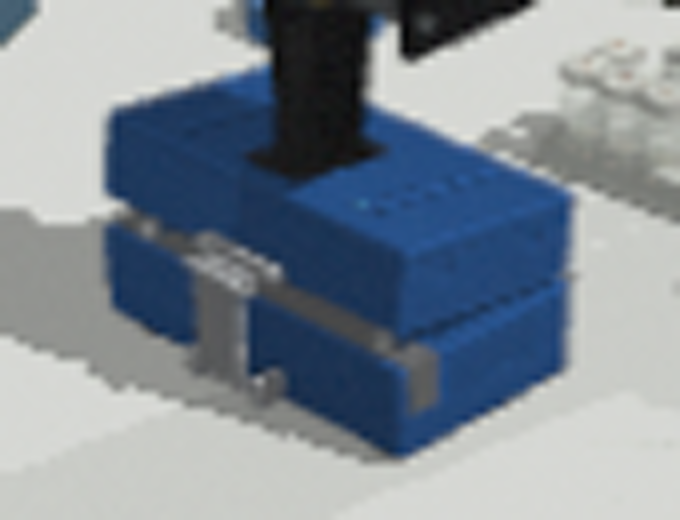

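The seam gap has roughly halved and the edges line up: upper corner (402,335), lower (405,360). The pins are in and the lip has reached the catch. I'll press on in steps.

Call:
drive_tool --series "-0.001 0 0.001 0 0 0; -0.001 0 0.001 0 0 0; 0 0 0 0 0 0"

```text
time_s: 14.32
position: [526.5, -2.9, 280.8]
eef_rot: [-3.118, 0.361, -0.017]
ft_force: [5.1, 0.9, 12.8]
finger_gap: 0.149
```

Call:
drive_tool --series "0 0 0.001 0 0 0; 0 0 0.001 0 0 0; 0 0 0 0 0 0"

```text
time_s: 14.7
position: [525.7, -2.7, 278.1]
eef_rot: [-3.118, 0.361, -0.011]
ft_force: [2.2, 1.8, 13.2]
finger_gap: 0.15
```

Call:
drive_tool --series "-0.001 0 0.001 0 0 0; -0.001 0 0.001 0 0 0; 0 0 0 0 0 0"

```text
time_s: 15.08
position: [523.4, -2.2, 275.0]
eef_rot: [-3.118, 0.361, -0.01]
ft_force: [1.2, 2.5, 3.9]
finger_gap: 0.15
```

Call:
drive_tool --series "-0.001 0 0.001 0 0 0; -0.001 0 0.001 0 0 0; 0 0 0 0 0 0"

```text
time_s: 15.45
position: [521.3, -2.1, 272.6]
eef_rot: [-3.119, 0.361, -0.008]
ft_force: [3.6, 1.3, 9.2]
finger_gap: 0.148
```

Call:
drive_tool --series "0 0 0.001 0 0 0; 0 0 0.001 0 0 0; 0 0 0 0 0 0"

```text
time_s: 15.82
position: [521.5, -2.0, 272.3]
eef_rot: [-3.119, 0.361, -0.007]
ft_force: [-3.2, 3.3, 19.7]
finger_gap: 0.151
```

The force fell from 13 to 4 N as the catch snapped, and it is now firm at z 272. One more small press, then I'll release and lift away.

Call:
drive_tool --series "0 0 0.002 0 0 0; 0 0 0 0 0 0"

```text
time_s: 16.08
position: [521.6, -2.0, 271.9]
eef_rot: [-3.119, 0.361, -0.006]
ft_force: [-7.5, 3.9, 27.8]
finger_gap: 0.149
```

Call:
drive_tool --series "0 0 -0.004 0 0 0; 0 0 0 0 0 0; 0 0 0 0 0 0; 0 0 0 0 0 0" --grip 0.045

```text
time_s: 16.58
position: [520.9, -2.2, 272.6]
eef_rot: [-3.12, 0.36, -0.004]
ft_force: [-0.2, 1.1, 11.4]
finger_gap: 0.46
```

Call:
drive_tool --series "0 0 -0.03 0 0 0; 0 0 -0.05 0 0 0; 0 0 -0.05 0 0 0; -0.05 0 -0.05 0 0 0; 0 0 0 0 0 0"

```text
time_s: 17.2
position: [475.7, 8.3, 448.2]
eef_rot: [-3.12, 0.359, -0.008]
ft_force: [0.8, -1.2, 0.3]
finger_gap: 0.472
```

Call:
drive_tool --series "-0.05 0 0 0 0 0; -0.03 0 0 0 0 0; 0 0 0 0 0 0; 0 0 0 0 0 0"

```text
time_s: 17.7
position: [399.6, 25.8, 443.5]
eef_rot: [-3.121, 0.361, 0.004]
ft_force: [0.1, -0.3, 0.1]
finger_gap: 0.473
```

Run:
```python
from h import *
s=get_state();print(s["time_s"],s["position"],s["ft_force"])
T=wristT(s);np.save("T7.npy",T);w=read_camera("wrist");cv2.imwrite("pics/w7f.png",w)
a=read_camera("scene");cv2.imwrite("pics/s7f.png",a)
A=cv2.resize(a[190:255,255:340],None,fx=4.5,fy=4.5,interpolation=cv2.INTER_CUBIC)
B=cv2.resize(w[0:240,120:480],(400,267))
A=cv2.copyMakeBorder(A,0,max(0,300-A.shape[0]),0,0,0);B=cv2.copyMakeBorder(B,0,A.shape[0]-267,0,0,0)
cv2.imwrite("pics/c7.png",np.hstack([A,B]))
```

```text
17.7 [399.63509117  25.82120394 443.45940138] [ 0.07715258 -0.29040739  0.11061869]
```

View pics/c7.png

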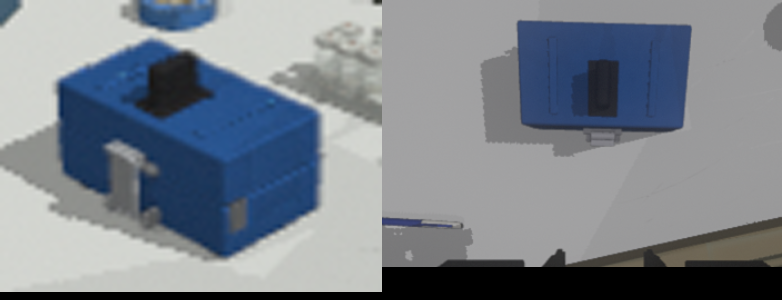

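The carrier is closed with its seam a thin line and the catch over the lip. The fin (603,86) is in line with the fixed catch (602,137), so the lid is centred. The arm is clear of everything, so I'll hand in.

```bash
python3 -c "
from bench import *
print(sign_off(),get_state()['time_s'])"
```

```text
the job is handed in; nothing more can be done
the job is handed in; nothing more can be done
```

The carrier is closed over the tube and the job is handed in, at about 18 s on the robot's clock; no verdict was reported. I pushed the upper half down from behind with the fingers straddling the fin, then gripped the fin lightly. I worked it sideways until the pins dropped into their sockets, then pressed it home.

**Sideways sweep:** The first sweep went past centre without the pins dropping. Holding the gripper's x fixed was resisting the closing arc, so I eased that, swept back, and the pins went in. The wrist camera put the lower half about 4 mm further along the hinge than the top camera did, so I went by force and drop in height to find the sockets.

**Forces:** The downward force fell from 13 to 4 N at the snap. The last press was 28 N with the lid already firm. The pin force on the rim was not measured directly; I estimate about 5 N while the pins were sliding.

**Last pictures:**
- The seam is flush and the catch is over the lip.
- The fin lines up with the catch to about 1 pixel, within about 2 mm.
- The arm is clear, with wrist force near 0.

**Not measured:** I did not work out the closing angle or the edge distance as numbers. The tube cannot be seen inside the closed carrier; it was in place when last visible, before the lid came fully down. I felt no contact with the glassware, tape or pen, but did not re-measure where they stand.

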